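Pack specimen tubes from a drum dispenser into nested tubs

ROBOT

A 7-joint arm with a two-finger parallel gripper is mounted at the origin on the work surface. World frame = base frame: x ahead of the robot, y to its left, z up, the work surface at z = 0. Lengths are in m, angles in rad, forces in N, time in s.
With the tool pointing down it reaches from about 0.425 to 0.95 m from the base axis. Payload 4.7 kg.
Tool frame: the origin (TCP) lies on the centre line of the jaws, within the pads' length; the fingertips stand robot.nose_length ahead of it and the grasp point (between the pads) lies 8 mm behind it (robot.nose_length is the distance from the TCP to the fingertips, in m); z points along the fingers, y is the line along which they close (so a half turn about z gives the same grasp; the last joint's range is limited). The gripper opens to 85 mm and grips with 20 to 120 N. Pads are 22 mm wide; open, the fingers measure 114 mm over their backs; the gripper's body (76 mm by 85 mm) begins 54 mm behind the grasp point. The pads swing forward as they close: fully open they stand 13 mm farther back than shut.
Start: joints at [1.168, 0.469, -0.049, 1.532, 0.024, 1.141, -0.082], TCP at [0.247, -0.628, 0.242] pointing down, gripper open.
Joint ranges: [-2.59, 2.59], [-0.33, 1.99], [-1.39, 1.29], [0.1, 2.45], [-1.04, 4.18], [0.21, 1.99], [-2.66, 2.66]. Speed limits (rad/s): [2.57, 2.57, 3.14, 3.14, 3.14, 3.14, 3.14].

INTERFACE

Orientations are given as [roll, pitch, yaw] about the fixed x, y, z axes, in that order (R = Rz(yaw) Ry(pitch) Rx(roll)).
In Python, from plant import robot gives the robot as it stands. Calls block until the motion is done:
- robot.goto(position, orientation): joint-space move of the TCP to a pose.
- robot.move_straight(position, vel=0.15, attitude=None, contact_N=None): straight line of the TCP; attitude=None keeps the orientation; vel is the mean speed in m/s. With contact_N (N) it stops when the force on the tool has changed by that much, and returns True; else False.
- robot.move_joints(angles): joint-space move.
- robot.grip(opening, strength=None): opening from 0.0 (shut) to 1.0 (fully open); strength is the grip in N (None keeps the last); returns when the fingers have stopped.
- robot.sleep(seconds).
- robot.inverse_kinematics(position, orientation): joint angles nearest the present ones, or None.
- robot.sense(): the state.
- robot.grab_frame(name): name is "side" or "top"; returns a dict with "image" (400x640x3 uint8, red, green, blue), "range_z" (400x640 float32, m along the optical axis (not along the pixel's ray), 0 where there is no reading), "fx", "fy", "cx", "cy" (pixels), "R" (3x3) and "t" (3): a world point X has camera coordinates R X + t. Camera axes: x right, y down, z forward; pixel columns grow to the right and rows downward; lengths in m; the calibration is good to about 2 mm. A picture is of the moment at which its call begins.
A pose or a line that the arm cannot do raises robot.IKError and nothing moves.
- robot.close_job(): hands the job in; it is judged then, once.
The state is a dict: "t": time; "joint_pos": joint angles; "joint_velocities": joint speeds; "effort": joint torques, N m; "tcp_pos": TCP position; "tcp_rot": TCP orientation; "wrist_force": force on the tool from outside, world axes, zero at the start; "torque": the same for the moment, N m; "opening": opening from 0.0 (shut) to 1.0 (fully open); "gripper_force": force on a finger pad.
Only numpy, scipy, OpenCV 4.12 (cv2) and the standard library are available. Lean on these libraries where they do the work, as an engineer would, in place of code of your own. Each camera call takes 0.05 s, during which the arm holds its last target. There are 200 camera calls.

TASK

Pack the specimen tubes for the courier: pull out the dispenser's tray, stand the blue tub squarely on its marked spot and nest every yellow tub fully down into it, then push the tray all the way in under the chute and only then turn the drum's crank slowly (never faster than a quarter turn a second) to its end stop, so that the tubes drop one at a time into the top tub. Finish with the tray pulled all the way out again, the nested tubs still squarely on its spot with every tube inside the top one; if a tube falls beside, put it in by hand, and leave the rack and the tip box where they are.

Things in the scene. Friction and masses are not known exactly. Their poses are not given: they have to be found in the camera images.
- station: Tube dispenser fixed on the bench. Origin: on the bench under the drum's middle; z up; yaw within 6 degrees of world. Drum 120 mm in diameter, 90 mm long, axis along station x at 210 mm height, eight pockets, open on top. Tubes roll out at its +y side, down a chute into a clear duct. The end plates and the drum are 270 mm high, the duct 225 mm.
- duct_mouth (a point): Centre of the duct's lower opening, 90 mm (station x) x 37 mm (y), 148 mm above the bench at station x 0, y 111 mm; tubes drop out here. The pushed-in tray's spot lies under it.
- drum (a joint): Turn of the drum, rad: about 0 at the start, grows as the drum empties (seen from the robot its top goes left, +y), end stop at 4.1. Friction about 0.12 N m; it stays where it is left. The first pocket empties at about 0.5 to 0.7, the others each about 0.785 further, the fifth at about 3.7.
- crank_grip (a point): Point on the axis of the red crank handle, a free-spinning sleeve 16 mm thick, 60 mm long, along station x. It lies at station x -115 mm (sleeve -75 to -135), y = 45 cos a, z = 210 + 45 sin a mm, a = 3.665 - drum (rad): it starts low on the right and goes over the top to the left. Pinch it from above, fingers closing along station y. Its orientation spins.
- tray (a joint): Slide of the tray, m: 0 = pulled fully out (towards station +y, stop), 0.165 = fully in, its spot under the duct (stop). Friction about 1.5 N, stays where left. Starts between 0.05 and 0.155.
- tray_spot (a point): Centre of the marked white rectangle with green edge on the tray's flat top, 14 mm above the bench, at station x 0, y = 276 mm - joint tray. Axes as the station's: a tub standing on it has its length along station x. The tray is 110 x 165 mm, no fence.
- tray_handle (a point): Grip point on the axis of the tray's upright black post (18 mm thick, 14 to 86 mm above the bench), 72 mm above the bench, 105 mm from the tray spot towards station +y. Pinch it from above, fingers closing along station x.
- tub_a: Blue, lowest of the stack: open tub, 140 (x) x 70 (y) x 70 mm high, about 0.09 kg. Origin: centre of underside, z up. Top 26 mm: upright band, 3 mm walls; below, it tapers from 128 x 58 to 114 x 44 mm. All alike: nested, one tub's band rests on the next one's rim, origins 26 mm apart, 1.5 to 3 mm side play. Grip the band across its 70 mm width, tips under 24 mm below the rim.
- tub_b: Yellow (one or two present): open tub, 140 (x) x 70 (y) x 70 mm high, about 0.09 kg. Origin: centre of underside, z up. Top 26 mm: upright band, 3 mm walls; below, it tapers from 128 x 58 to 114 x 44 mm. All alike: nested, one tub's band rests on the next one's rim, origins 26 mm apart, 1.5 to 3 mm side play. Grip the band across its 70 mm width, tips under 24 mm below the rim.
- tub_c: Yellow (one or two present): open tub, 140 (x) x 70 (y) x 70 mm high, about 0.09 kg. Origin: centre of underside, z up. Top 26 mm: upright band, 3 mm walls; below, it tapers from 128 x 58 to 114 x 44 mm. All alike: nested, one tub's band rests on the next one's rim, origins 26 mm apart, 1.5 to 3 mm side play. Grip the band across its 70 mm width, tips under 24 mm below the rim.
- tube_1: Capped specimen tube, a cylinder 76 mm long, 16 mm in diameter, 16 g, round ends, white with a red cap at its +x end. Origin: its centre; x along its length. Starts in a pocket of the drum (3 to 5 of the five are present).
- tube_2: Capped specimen tube, a cylinder 76 mm long, 16 mm in diameter, 16 g, round ends, white with a red cap at its +x end. Origin: its centre; x along its length. Starts in a pocket of the drum (3 to 5 of the five are present).
- tube_3: Capped specimen tube, a cylinder 76 mm long, 16 mm in diameter, 16 g, round ends, white with a red cap at its +x end. Origin: its centre; x along its length. Starts in a pocket of the drum (3 to 5 of the five are present).
- tube_4: Capped specimen tube, a cylinder 76 mm long, 16 mm in diameter, 16 g, round ends, white with a red cap at its +x end. Origin: its centre; x along its length. Starts in a pocket of the drum (3 to 5 of the five are present).
- tube_5: Capped specimen tube, a cylinder 76 mm long, 16 mm in diameter, 16 g, round ends, white with a red cap at its +x end. Origin: its centre; x along its length. Starts in a pocket of the drum (3 to 5 of the five are present).
- rack: Bystander: green tube rack with red- and grey-capped tubes, 70 x 200 x 114 mm, origin centre of its underside. Leave alone.
- tip_box: Bystander: white box with blue top, 85 x 120 x 66 mm, origin centre of its underside. Leave alone.
There are look-alikes about, which are no part of the job. Leave any green or red look-alike of the tub_b alone. Leave any purple look-alike of the tube_2 alone.

How it is judged:
By the outcome, as a careful person would: the job done as asked, in the order asked, and still so for the second after the job is handed in, with the robot touching nothing.
Of tub_b, tub_c only 1 to 2 are there at a start; the rules pass over those that are not, and their reading is None.
Of tube_1, tube_2, tube_3, tube_4, tube_5 only 3 to 5 are there at a start; the rules pass over those that are not, and their reading is None.
At some moment in a run one of tub_a may be knocked a few centimetres aside while the robot is not near it.
It also fails if it takes over 210 s, if anything falls off the work surface, if the arm or the gripper's body presses on something with over 40 N, if the wrist force passes 120 N, or if a joint passes its speed limit or range.

## Working session

There is one attempt and no reset: what is moved stays moved. The work goes in short steps, each a Python script; the robot and the scene stay as the last script left them, time stands still between calls to the robot, and variables do not carry over. Pictures are saved under pics/ and viewed, at most 14 in all, crops included, and the job is handed in when it is done.

```bash
ls; mkdir -p pics; cat > h.py <<'E'
import numpy as np, cv2
from plant import robot
def snap(n):
    f=robot.grab_frame(n); return f
def save(f,name): cv2.imwrite('pics/'+name,cv2.cvtColor(f['image'],cv2.COLOR_RGB2BGR))
def cloud(f):
    z=f['range_z']; v,u=np.mgrid[:z.shape[0],:z.shape[1]]
    P=np.stack([(u-f['cx'])/f['fx']*z,(v-f['cy'])/f['fy']*z,z],-1)
    W=(P-f['t'])@f['R']; W[z==0]=np.nan; return W
def onplane(f,uv,h):
    uv=np.atleast_2d(uv); d=np.c_[(uv[:,0]-f['cx'])/f['fx'],(uv[:,1]-f['cy'])/f['fy'],np.ones(len(uv))]@f['R']
    c=-f['R'].T@f['t']; s=(h-c[2])/d[:,2]; return c+d*s[:,None]
E
python3 - <<'E'
from h import *
s=robot.sense(); print(s['t'],s['tcp_pos'],s['tcp_rot'],robot.nose_length,s['opening'])
for n in ('top','side'):
    f=snap(n); save(f,n+'0.png'); np.savez(n+'0.npz',**f)
    print(n,-f['R'].T@f['t'],f['R'][2],f['fx'])
E
```

```text
pics
0.0 [ 0.24626804 -0.62784918  0.24122995] [-3.13956882e+00  9.60882131e-05  3.73838129e-01] 0.011 0.9977446633843349
top [0.43957895 0.0108648  1.45932861] [ 0.081095   -0.01609471 -0.99657642] 502.7272043001414
side [-0.11522312  0.81979868  1.03230983] [ 0.47216765 -0.59851218 -0.64717917] 452.9844454277479
```

View pics/top0.png

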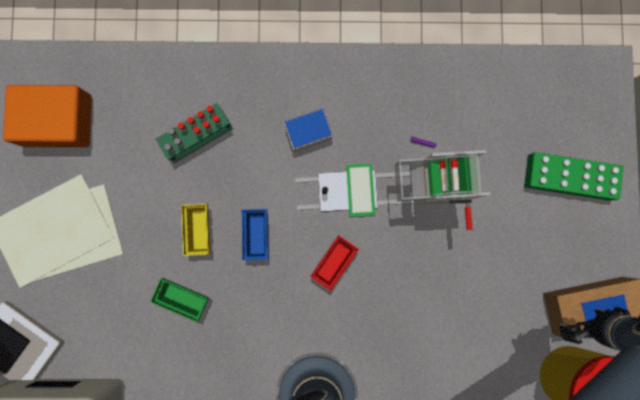

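View pics/side0.png

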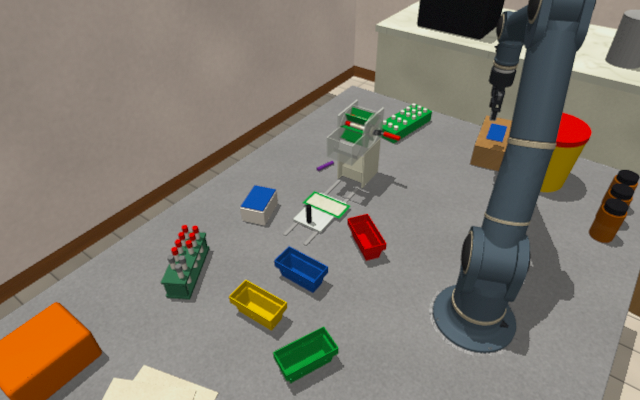

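Top view: blue tub at (256,235), a blue tip-box top at (308,130) as its confusable. One yellow tub at (196,230), with the yellow bin at (565,370) as its confusable. The look-alikes to leave are the green tub (180,299), red tub (334,263) and purple tube (423,142). The tray post is at (324,190), the spot at (362,190) and the crank at (469,217). The red caps at (444,175) and (455,172) belong to tubes in the drum. I choose the open-topped blue and yellow tubs.

```bash
cat >> h.py <<'E'
def mask(f,col,box=None):
    h=cv2.cvtColor(f['image'],cv2.COLOR_RGB2HSV); H,S,V=cv2.split(h)
    m={'blue':(H>100)&(H<125)&(S>120),'yellow':(H>20)&(H<33)&(S>140),'green':(H>45)&(H<80)&(S>120),
       'red':((H<6)|(H>174))&(S>150),'black':(V<60)}[col]
    m=m.astype(np.uint8)
    if box:
        b=np.zeros_like(m); x0,y0,x1,y1=box; b[y0:y1,x0:x1]=1; m*=b
    return m
def biggest(m):
    c,_=cv2.findContours(m,cv2.RETR_EXTERNAL,cv2.CHAIN_APPROX_NONE); return max(c,key=cv2.contourArea)[:,0]
def tub(f,col,box=None,zr=None):
    """rim rectangle: cloud points of the rim (highest 8 mm) in that colour blob"""
    c=biggest(mask(f,col,box)); m=np.zeros(f['range_z'].shape,np.uint8); cv2.drawContours(m,[c],-1,1,-1)
    W=cloud(f)[m>0]; W=W[~np.isnan(W[:,0])]
    zt=np.percentile(W[:,2],95); R=W[W[:,2]>zt-.012]
    r=cv2.minAreaRect(R[:,:2].astype(np.float32)); return zt,norm(r),c
def norm(r):
    (x,y),(w,h),a=r
    if w<h: w,h,a=h,w,a+90
    return np.array([x,y]),w,h,(a+90)%180-90
E
python3 - <<'E'
from h import *
np.set_printoptions(precision=4,suppress=True)
F={n:dict(np.load(n+'0.npz')) for n in('top','side')}
B={'top':{'blue':(235,200,275,270),'yellow':(170,190,220,265)},'side':{'blue':(265,240,335,295),'yellow':(225,275,295,335)}}
for col in('blue','yellow'):
    for n in F:
        f=F[n]; zt,r,c=tub(f,col,B[n][col]); print(col,n,'ztop',zt,*r)
        if n=='top':
            q=onplane(f,c,.07)[:,:2].astype(np.float32); print('  plane70',*norm(cv2.minAreaRect(q)))
# tray spot green
f=F['top']; c=biggest(mask(f,'green',(340,155,385,225)))
print('spot',*norm(cv2.minAreaRect(onplane(f,c,.014)[:,:2].astype(np.float32))))
W=cloud(f); print('spot depth',np.nanmedian(W[180:200,355:368,2]))
f2=F['side']; c2=biggest(mask(f2,'green',(295,185,360,225)))
print('spot side',*norm(cv2.minAreaRect(onplane(f2,c2,.014)[:,:2].astype(np.float32))), np.nanmedian(cloud(f2)[c2[:,1],c2[:,0],2]))
for n,b in(('top',(316,180,334,200)),('side',(300,200,316,228))):
    m=mask(F[n],'black',b); P=cloud(F[n])[m>0]; print('post',n,np.nanmedian(P,0),np.nanmax(P[:,2]),len(P)); 
    if n=='top':
        v,u=np.nonzero(m); print(u.mean(),v.mean())
m=mask(F['top'],'red',(460,200,480,235)); P=cloud(F['top'])[m>0]; print('crank',np.nanmedian(P,0),np.nanmin(P,0),np.nanmax(P,0))
a=F['top']['image'][130:270,150:500][:,:,::-1]; cv2.imwrite('pics/crop1.png',cv2.resize(a,None,fx=2.2,fy=2.2,interpolation=cv2.INTER_CUBIC))
# high points of station
P=W.reshape(-1,3); k=(P[:,2]>.255)&(P[:,2]<.285)&(P[:,0]>.35)&(P[:,0]<.8)&(P[:,1]>-.6)&(P[:,1]<.0)
print('high',norm(cv2.minAreaRect(P[k][:,:2].astype(np.float32))),k.sum())
E
```

```text
blue top ztop 0.06896045491366742 [0.4501 0.1715] 0.1378314197063446 0.06979044526815414 0.7569260597229004
  plane70 [0.45   0.1713] 0.137459397315979 0.06868798285722733 0.9240300059318542
blue side ztop 0.06918338795399599 [0.4508 0.1764] 0.14302131533622742 0.07374728471040726 1.0001075267791748
yellow top ztop 0.06887655919303888 [0.4622 0.3353] 0.1388063281774521 0.07030899077653885 3.5606045722961426
  plane70 [0.4621 0.3342] 0.13828812539577484 0.0716155394911766 3.649273157119751
yellow side ztop 0.06957906055460843 [0.464  0.3398] 0.14260007441043854 0.07452721893787384 4.222245216369629
spot [ 0.58   -0.1254] 0.14769090712070465 0.07262596487998962 3.6097190380096436
spot depth 0.013546616617867362
spot side [ 0.5806 -0.1234] 0.14878354966640472 0.07497728615999222 3.8291287422180176 0.013699134253431828
post top [ 0.5711 -0.0197  0.0847] 0.08998524980888103 19
324.42105263157896 190.42105263157896
post side [ 0.5692 -0.0129  0.0572] 0.090381469148842 72
crank [ 0.4914 -0.3817  0.1941] [ 0.4636 -0.3891  0.1848] [ 0.5195 -0.376   0.2012]
high (array([ 0.5939, -0.3431]), 0.1313217729330063, 0.1088828593492508, -86.43677043914795) 898
```

View pics/crop1.png

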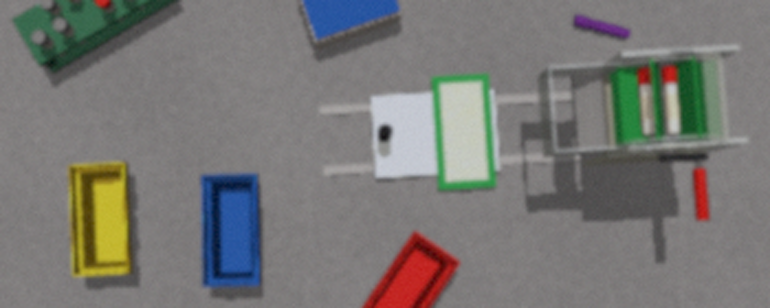

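The crop confirms the open blue tub (left centre), the open yellow tub and the black post on the tray. Both cameras' depth puts the rims at about 0.069 m and the tray top at 0.0136 m. The crank, spot and post all agree on a station yaw of about 3.7° and an origin near (0.594, -0.336). I pull the tray out first.

```bash
cat >> h.py <<'E'
PSI=np.deg2rad(3.7); ORG=np.array([.5937,-.336])
def st(x,y,z,org=None,psi=None):
    org=ORG if org is None else org; psi=PSI if psi is None else psi
    c,s=np.cos(psi),np.sin(psi); return np.array([org[0]+c*x-s*y,org[1]+s*x+c*y,z])
def ori(yaw,pos):
    """tool down; yaw or yaw+pi, whichever is nearer in joints"""
    q0=np.array(robot.sense()['joint_pos']); best=None
    for k in(0,np.pi,-np.pi):
        y=(yaw+k+np.pi)%(2*np.pi)-np.pi; q=robot.inverse_kinematics(list(pos),[np.pi,0,y])
        if q is not None:
            d=np.abs(np.array(q)-q0).max()
            if best is None or d<best[0]: best=(d,y)
    return [np.pi,0,best[1]]
def above(pos,yaw,zhi=.40):
    """up, across, down to pos"""
    p=np.array(robot.sense()['tcp_pos'])
    if p[2]<zhi-.01: robot.move_straight([p[0],p[1],zhi],vel=.25)
    hi=[pos[0],pos[1],zhi]; o=ori(yaw,hi); robot.goto(hi,o); robot.move_straight(list(pos),vel=.2,attitude=o); return o
def rep(*k):
    s=robot.sense(); print('t %.1f'%s['t'],'tcp',np.round(s['tcp_pos'],4),'open %.3f'%s['opening'],'F',np.round(s['wrist_force'],1),'g %.1f'%s['gripper_force'],*k)
E
python3 - <<'E'
from h import *
h=np.array([.572,-.0197]); yaw=PSI+np.pi/2
above([*h,.14],yaw,.42); rep()
print(robot.move_straight([*h,.064],vel=.08,contact_N=6)); rep()
robot.grip(0,strength=40); rep()
u=np.array([-np.sin(PSI),np.cos(PSI)]); p=np.array(robot.sense()['tcp_pos'])
print(robot.move_straight([*(p[:2]+u*.10),p[2]],vel=.06,contact_N=12)); rep()
robot.sleep(.3); rep(); f=snap('top'); np.savez('top1.npz',**f); save(f,'top1.png')
c=biggest(mask(f,'green',(250,155,385,225)))
print('spot',*norm(cv2.minAreaRect(onplane(f,c,.0136)[:,:2].astype(np.float32))))
E
```

```text
t 5.0 tcp [ 0.5727 -0.0196  0.1411] open 0.998 F [-0.4 -0.   0.6] g 0.0
False
t 6.1 tcp [ 0.5725 -0.0196  0.0645] open 1.005 F [ 0.9 -0.2  0.3] g 0.0
t 6.7 tcp [ 0.574  -0.0196  0.0645] open 0.201 F [ 5.3  0.5 -2. ] g 39.2
True
t 7.8 tcp [0.57   0.0439 0.0644] open 0.196 F [-0.7 -0.9  3.4] g 40.8
t 8.1 tcp [0.57   0.0439 0.0644] open 0.193 F [-1.4  1.   5.6] g 40.9
spot [ 0.57681662 -0.06127911] 0.14631041884422302 0.07335890829563141 3.901045560836792
```

The tray is at its stop and the post position agrees with vision: the spot is at (0.5768, -0.061). Next I place the blue tub.

```bash
sed -i 's/^PSI=.*/PSI=np.deg2rad(3.8); ORG=np.array([.5950,-.3363])/' h.py; cat >> h.py <<'E'
SPOT=np.array([.5768,-.0611])
def rim(f,col,h,box=None):
    c=biggest(mask(f,col,box)); return norm(cv2.minAreaRect(onplane(f,c,h)[:,:2].astype(np.float32)))
def carry(col,dst,dz,box,zt=.0595):
    f=snap('top'); xy,w,hh,a=rim(f,col,.07,box); print(col,xy,w,hh,a)
    assert .125<w<.15 and .06<hh<.08
    a=np.deg2rad(a); o=above([*xy,.13],a,.25)
    print('c',robot.move_straight([*xy,zt],vel=.08,contact_N=6)); rep()
    robot.grip(0,strength=35); rep('gripped'); p=np.array(robot.sense()['tcp_pos'])
    robot.move_straight([p[0],p[1],.25],vel=.15); rep('lifted')
    k=o[2]-a; o2=[np.pi,0,PSI+k]
    robot.goto([*dst,.25],o2); robot.move_straight([*dst,p[2]+dz+.03],vel=.12); return p[2]+dz
E
python3 - <<'E'
from h import *
robot.grip(1); p=robot.sense()['tcp_pos']; robot.move_straight([p[0],p[1],.25],vel=.2)
z=carry('blue',SPOT,.0136,(235,190,285,275))
print('c',robot.move_straight([*SPOT,z-.003],vel=.03,contact_N=4)); rep('down')
for n in('top','side'):
    f=snap(n); save(f,n+'2.png'); np.savez(n+'2.npz',**f)
E
```

```text
blue [0.45002306 0.17126507] 0.137459397315979 0.06867694854736328 0.9240300059318542
c False
t 12.8 tcp [0.4503 0.1716 0.0598] open 0.998 F [0.  0.1 0.1] g 0.0
t 13.1 tcp [0.4506 0.1718 0.0602] open 0.812 F [-0.8  1.1  5. ] g 40.0 gripped
t 14.5 tcp [0.4501 0.1715 0.2491] open 0.812 F [-0.3 -0.3 -1.1] g 39.7 lifted
c True
t 17.8 tcp [ 0.5765 -0.0611  0.0742] open 0.809 F [-0.  -0.4  4.8] g 40.4 down
```

```bash
python3 - <<'E'
from h import *
robot.grip(1); p=robot.sense()['tcp_pos']; robot.move_straight([p[0],p[1],.25],vel=.2); robot.goto([.5,.15,.3],robot.sense()['tcp_rot'])
f=snap('top'); print(rim(f,'blue',.0836,(315,150,385,240))); zt,r,c=tub(f,'blue',(315,150,385,240)); print(zt,r); rep()
a=f['image'][120:280,220:420][:,:,::-1]; cv2.imwrite('pics/crop2.png',cv2.resize(a,None,fx=3,fy=3,interpolation=cv2.INTER_CUBIC))
E
```

```text
(array([ 0.57469779, -0.05983951]), 0.13858085870742798, 0.0683794617652893, 4.981442928314209)
0.08213668303699627 (array([ 0.57500553, -0.06091288]), 0.1388382762670517, 0.06742440909147263, 4.7247843742370605)
t 20.2 tcp [0.501  0.1475 0.299 ] open 0.997 F [-0.  -0.6 -0. ] g 0.0
```

View pics/crop2.png

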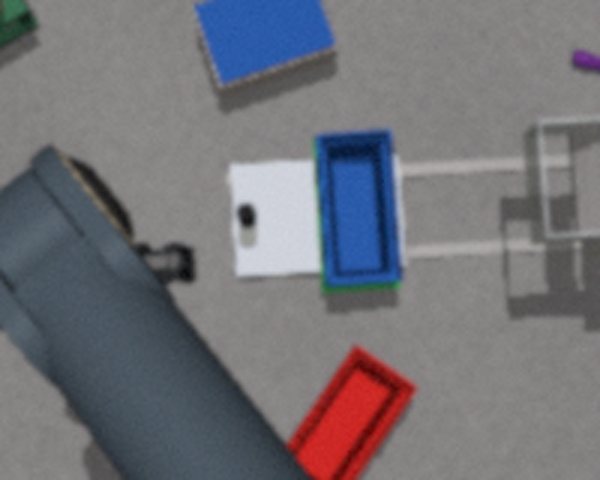

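The blue tub stands on the spot, about 2 mm and 1° off by measurement. Next I nest the yellow one, aiming at the blue tub's measured centre.

```bash
python3 - <<'E'
from h import *
d=np.array([.5757,-.0606])
z=carry('yellow',d,.0396,(165,185,225,270))
for n in('side',): f=snap(n); save(f,n+'3.png')
print('c',robot.move_straight([*d,z-.004],vel=.03,contact_N=5)); rep('down, expected z %.4f'%z)
robot.grip(1); p=robot.sense()['tcp_pos']; robot.move_straight([p[0],p[1],.25],vel=.2); robot.goto([.5,.15,.3],robot.sense()['tcp_rot'])
f=snap('top'); b=(315,150,385,240); print(rim(f,'yellow',.1096,b)); print(tub(f,'yellow',b)[:2]); rep()
a=f['image'][120:280,220:420][:,:,::-1]; g=snap('side')['image'][130:290,240:440][:,:,::-1]
print('blue px left elsewhere', mask(f,'blue',(220,190,300,280)).sum())
cv2.imwrite('pics/crop3.png',cv2.resize(np.hstack([a,g]),None,fx=2,fy=2,interpolation=cv2.INTER_CUBIC))
E
```

```text
yellow [0.46228227 0.33404091] 0.13868728280067444 0.0719844326376915 3.1369104385375977
c False
t 22.8 tcp [0.4625 0.3344 0.0599] open 1.001 F [-0.7  0.5 -0.5] g 0.0
t 23.1 tcp [0.4627 0.3348 0.0604] open 0.810 F [-0.2  0.6  4.3] g 40.4 gripped
t 24.5 tcp [0.4623 0.3343 0.249 ] open 0.808 F [ 0.3  0.3 -1.2] g 39.8 lifted
c True
t 28.2 tcp [ 0.5755 -0.0611  0.1004] open 0.806 F [-0.2 -1.1  3.8] g 40.4 down, expected z 0.1000
(array([ 0.57446182, -0.0601229 ]), 0.13980591297149658, 0.06896287202835083, 3.705798625946045)
(np.float64(0.10795899316036064), (array([ 0.57516152, -0.06117829]), 0.14007797837257385, 0.06733781099319458, 4.075864791870117))
t 30.4 tcp [0.501  0.1476 0.299 ] open 0.999 F [0.3 0.  0.5] g 0.0
blue px left elsewhere 1
```

View pics/crop3.png

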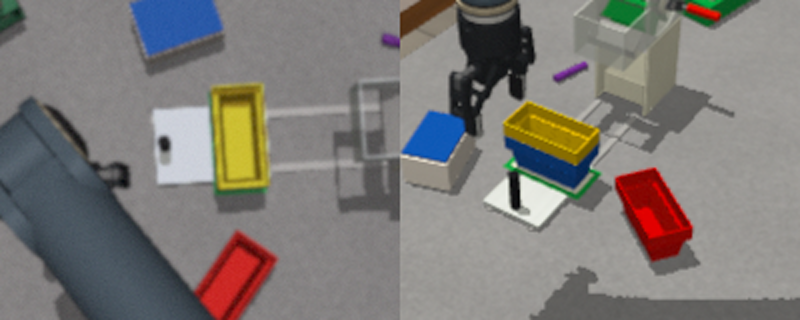

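The yellow tub is fully nested, with its rim at about 0.109 m against 0.1096 m expected, squarely on the spot. I check for any second yellow tub and push the tray in.

```bash
python3 - <<'E'
from h import *
f=snap('top'); n,_,s,c=cv2.connectedComponentsWithStats(mask(f,'yellow')); print('yellow blobs',[(s[i,4],c[i].round()) for i in range(1,n) if s[i,4]>40])
h=np.array([.570,.0439]); above([*h,.15],PSI+np.pi/2,.25)
print(robot.move_straight([*h,.064],vel=.08,contact_N=6)); robot.grip(0,strength=40); rep('grip')
u=np.array([-np.sin(PSI),np.cos(PSI)]); p=np.array(robot.sense()['tcp_pos'])
robot.move_straight([*(p[:2]-u*.150),p[2]],vel=.08); rep('150')
q=np.array(robot.sense()['tcp_pos'])
print(robot.move_straight([*(p[:2]-u*.172),p[2]],vel=.03,contact_N=10)); rep('in')
print('travel',np.linalg.norm(np.array(robot.sense()['tcp_pos'])[:2]-h))
robot.sleep(.2); robot.grip(1); r=np.array(robot.sense()['tcp_pos']); robot.move_straight([r[0],r[1],.2],vel=.15)
robot.goto([.45,.1,.35],robot.sense()['tcp_rot'])
f=snap('top'); print(norm(cv2.minAreaRect(onplane(f,biggest(mask(f,'yellow',(350,130,430,250))),.1096)[:,:2].astype(np.float32))))
g=snap('side'); a=f['image'][100:260,330:530][:,:,::-1]; b=g['image'][80:240,250:450][:,:,::-1]
cv2.imwrite('pics/crop4.png',cv2.resize(np.hstack([a,b]),None,fx=2,fy=2,interpolation=cv2.INTER_CUBIC)); rep()
m=mask(f,'red',(455,195,490,240)); P=cloud(f)[m>0]; print('crank',np.nanmedian(P,0),np.nanmin(P,0),np.nanmax(P,0)); print(st(-.105,-.039,.1875))
v,w=np.nonzero(m); print('ray on .1955', onplane(f,[[w.mean(),v.mean()]],.1955))
E
```

```text
yellow blobs [(np.int32(1305), array([339., 188.])), (np.int32(1693), array([562., 370.]))]
False
t 34.1 tcp [0.57   0.0439 0.0642] open 0.199 F [-0.   0.3  1.8] g 38.9 grip
t 36.1 tcp [ 0.5796 -0.1084  0.0642] open 0.197 F [-2.  -0.8  5.5] g 39.2 150
True
t 36.7 tcp [ 0.5804 -0.1208  0.0642] open 0.197 F [0.5 0.9 2.8] g 39.1 in
travel 0.16498467520329846
(array([ 0.58471584, -0.2224862 ]), 0.13978342711925507, 0.07236868143081665, 6.085049629211426)
t 39.8 tcp [0.4506 0.0982 0.349 ] open 0.996 F [ 0.4 -0.8 -0.1] g 0.0
crank [ 0.4914576  -0.38164492  0.19430823] [ 0.46356149 -0.38874908  0.18404469] [ 0.51957215 -0.37502033  0.20174765]
[ 0.49281553 -0.38217302  0.1875    ]
ray on .1955 [[ 0.49162199 -0.38151331  0.1955    ]]
```

View pics/crop4.png

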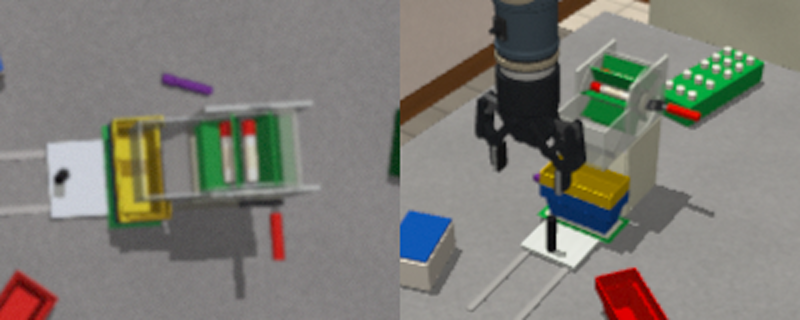

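The tray travelled exactly 0.165 m to its inner stop and the tubs are under the duct. The crank ray fix (0.4916, -0.3815) agrees with the station model to about 1 mm. Next I grasp the crank and turn it.

```bash
cat > crank.py <<'E'
from h import *
def gp(d,x=-.118,r=.045): 
    a=3.665-d; p=st(x,r*np.cos(a),.210+r*np.sin(a)-.008); p[0]-=.0005; return p
def ang():
    p=np.array(robot.sense()['tcp_pos']); u=np.array([-np.sin(PSI),np.cos(PSI)])
    y=(p[:2]-ORG)@u; z=p[2]+.008-.21; return (3.665-np.arctan2(z,y))%(2*np.pi), np.hypot(y,z)
E
python3 - <<'E'
from crank import *
p=gp(0); robot.grip(.55); above([p[0],p[1],.30],PSI,.42); rep()
print(robot.move_straight(list(p),vel=.06,contact_N=5)); rep('at',p)
robot.grip(0,strength=40); rep('grip'); print(ang())
d0=0; 
for d in np.arange(.1,.75,.1):
    t0=robot.sense()['t']; robot.move_straight(list(gp(d)),vel=.018); s=robot.sense()
    print('%.2f dt %.2f'%(d,s['t']-t0),np.round(ang(),4),np.round(s['wrist_force'],1))
    if np.linalg.norm(s['wrist_force'])>25: break
E
```

```text
t 43.2 tcp [ 0.4803 -0.3828  0.3013] open 0.548 F [-0.2 -1.5  1.4] g 0.0
False
t 45.4 tcp [ 0.4795 -0.3831  0.1798] open 0.551 F [ 0.9 -0.3 -0.3] g 0.0 at [ 0.47934248 -0.38301008  0.17950746]
t 45.8 tcp [ 0.4794 -0.3834  0.1796] open 0.166 F [ 0.3 -0.5 -0.3] g 38.9 grip
(np.float64(0.006586463065024972), np.float64(0.04528928299164003))
0.10 dt 0.40 [0.1009 0.0452] [ 2.5 -1.6 -3.5]
0.20 dt 0.40 [0.2119 0.0452] [ 1.7 -2.  -1.5]
0.30 dt 0.40 [0.3115 0.0452] [ 0.6 -2.2 -1.9]
0.40 dt 0.40 [0.4081 0.0451] [ 0.9 -3.1 -2.5]
0.50 dt 0.40 [0.5091 0.0451] [ 0.  -3.7 -0.3]
0.60 dt 0.40 [0.6085 0.0451] [ 1.  -3.7 -1.1]
0.70 dt 0.40 [0.7082 0.045 ] [ 0.5 -2.7 -0.5]
```

```bash
python3 - <<'E'
from crank import *
for d in np.arange(.8,1.65,.1):
    robot.move_straight(list(gp(d)),vel=.018); s=robot.sense()
    if np.linalg.norm(s['wrist_force'])>25: print('force');break
rep(ang()); robot.sleep(.3)
f=snap('top');g=snap('side'); a=f['image'][120:240,340:490][:,:,::-1]; b=g['image'][90:210,270:420][:,:,::-1]
cv2.imwrite('pics/crop5.png',cv2.resize(np.hstack([a,b]),None,fx=2.6,fy=2.6,interpolation=cv2.INTER_CUBIC))
E
```

```text
t 52.2 tcp [ 0.4782 -0.3649  0.2417] open 0.170 F [ 0.1 -0.3 -2. ] g 39.3 (np.float64(1.6114463178617013), np.float64(0.04478336573143148))
```

View pics/crop5.png

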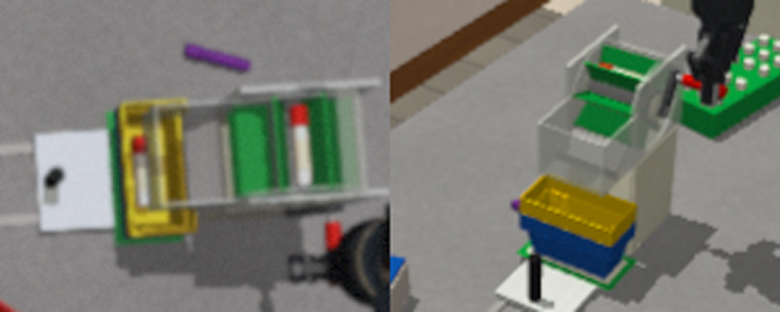

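One tube lies in the yellow tub (about (140,170) in the crop), and more are still in the drum. Continuing to the end stop.

```bash
python3 - <<'E'
from crank import *
for d in list(np.arange(1.7,4.05,.1))+[4.06,4.1,4.13,4.16,4.19]:
    c=robot.move_straight(list(gp(d)),vel=.018,contact_N=12 if d>4.03 else 25); s=robot.sense()
    if d>3.5: print('%.2f'%d,np.round(ang(),3),np.round(s['wrist_force'],1),c)
    if c: break
robot.sleep(.8); rep(ang())
f=snap('top');g=snap('side'); a=f['image'][120:240,340:490][:,:,::-1]; b=g['image'][90:210,270:420][:,:,::-1]
cv2.imwrite('pics/crop6.png',cv2.resize(np.hstack([a,b]),None,fx=2.6,fy=2.6,interpolation=cv2.INTER_CUBIC))
E
```

```text
3.50 [3.506 0.045] [ 4.9 -4.8  0.3] False
3.60 [3.608 0.045] [ 4.1 -4.2  0.6] False
3.70 [3.708 0.045] [ 4.2 -4.7  1.3] False
3.80 [3.809 0.045] [ 3.6 -4.5  0.8] False
3.90 [3.91  0.045] [ 3.  -4.4  0.8] False
4.00 [4.01  0.045] [ 4.  -3.4  2.1] False
4.06 [4.069 0.045] [ 4.2 -4.   2.1] False
4.10 [4.108 0.045] [ 3.4 -3.4  1.9] False
4.13 [4.113 0.045] [ 1.9 -1.8  9.3] False
4.16 [4.117 0.045] [-1.2  0.7 15.5] False
4.19 [4.121 0.045] [-3.7  2.7 22.3] False
t 64.3 tcp [ 0.4744 -0.3036  0.1821] open 0.167 F [-3.5  3.2 23. ] g 42.1 (np.float64(4.121425182030466), np.float64(0.04523871058271862))
```

View pics/crop6.png

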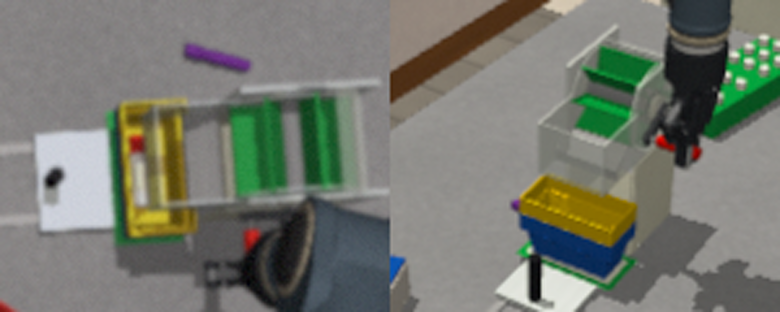

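The drum is at its end stop (4.11) and its pockets look empty. I release the crank and pull the tray all the way out.

```bash
python3 - <<'E'
from crank import *
robot.move_straight(list(gp(4.11)),vel=.018); rep(); robot.grip(.5); p=np.array(robot.sense()['tcp_pos']); robot.move_straight([p[0],p[1],.42],vel=.15)
h=np.array([.5804,-.1208]); robot.grip(1)
f=snap('top'); v,w=np.nonzero(mask(f,'black',(345,175,385,205))); print('post',onplane(f,[[w.mean(),v.mean()]],.086) if len(v) else None,len(v))
above([*h,.15],PSI+np.pi/2,.42)
print(robot.move_straight([*h,.064],vel=.08,contact_N=6)); robot.grip(0,strength=40); rep('grip')
u=np.array([-np.sin(PSI),np.cos(PSI)]); p=np.array(robot.sense()['tcp_pos'])
robot.move_straight([*(p[:2]+u*.150),p[2]],vel=.07)
print(robot.move_straight([*(p[:2]+u*.173),p[2]],vel=.03,contact_N=10)); rep('out')
print('travel',np.linalg.norm(np.array(robot.sense()['tcp_pos'])[:2]-h)); robot.sleep(.2)
robot.grip(1); r=np.array(robot.sense()['tcp_pos']); robot.move_straight([r[0],r[1],.25],vel=.15); robot.goto([.5,.2,.35],robot.sense()['tcp_rot'])
f=snap('top');g=snap('side'); b=(310,145,390,245); print(rim(f,'yellow',.1096,b)); rep()
A=f['image'][130:250,300:500][:,:,::-1]; B=g['image'][130:250,240:440][:,:,::-1]
cv2.imwrite('pics/crop7.png',cv2.resize(np.hstack([A,B]),None,fx=2,fy=2,interpolation=cv2.INTER_CUBIC))
A=f['image'][150:230,310:390][:,:,::-1]; cv2.imwrite('pics/crop8.png',cv2.resize(A,None,fx=7,fy=7,interpolation=cv2.INTER_CUBIC))
E
```

```text
t 64.7 tcp [ 0.4743 -0.3035  0.1826] open 0.175 F [ 4.3 -3.2  4.6] g 40.2
post [[ 0.57665481 -0.11801926  0.086     ]] 20
False
t 71.8 tcp [ 0.5804 -0.1209  0.0642] open 0.194 F [0.3 1.1 1.5] g 38.9 grip
True
t 74.7 tcp [0.57   0.0437 0.0641] open 0.196 F [-1.  -0.7  4.8] g 40.0 out
travel 0.1648606726309965
(array([ 0.57452452, -0.06009233]), 0.13985513150691986, 0.06865473091602325, 3.9815292358398438)
t 77.8 tcp [0.5011 0.1972 0.3483] open 1.001 F [ 1.1 -0.5 -0.6] g 0.0
```

View pics/crop7.png

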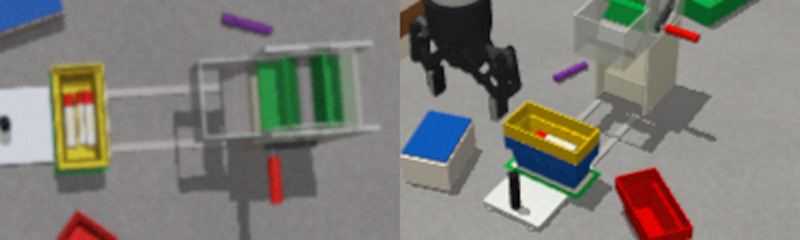

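View pics/crop8.png

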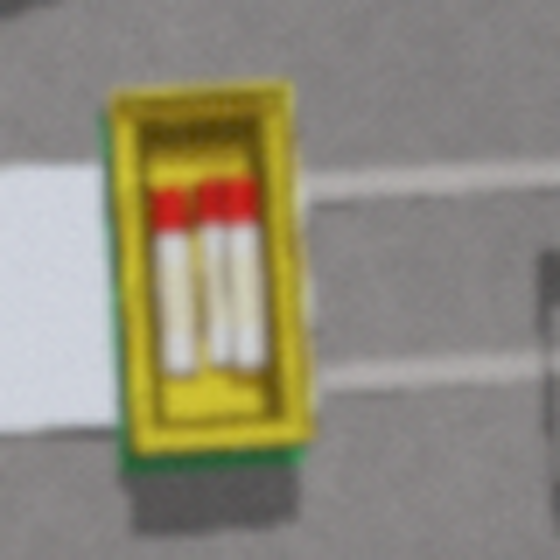

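Three tubes lie in the top tub, at about (175,280), (215,270) and (245,270) in the crop, and the stack is square on the spot. I check the station and bench for strays or a knocked tub.

```bash
python3 - <<'E'
from h import *
f=snap('top');g=snap('side')
A=f['image'][110:260,370:520][:,:,::-1]; B=g['image'][80:230,290:440][:,:,::-1]
cv2.imwrite('pics/crop9.png',cv2.resize(np.hstack([A,B]),None,fx=2.6,fy=2.6,interpolation=cv2.INTER_CUBIC))
for n,q in(('top',f),('side',g)):
    k,_,s,c=cv2.connectedComponentsWithStats(mask(q,'red')); print(n,[(int(s[i,4]),c[i].round().tolist()) for i in range(1,k) if s[i,4]>5])
c=biggest(mask(f,'yellow',(310,145,390,245))); c0=dict(np.load('top0.npz'))
W=cloud(f); m=np.zeros(W.shape[:2],np.uint8); cv2.drawContours(m,[c],-1,1,-1)
r=mask(f,'red')*m; P=W[r>0]; print('caps z',np.nanpercentile(P[:,2],[5,50,95]))
E
```

```text
top [(33, [210.0, 109.0]), (33, [200.0, 115.0]), (37, [215.0, 118.0]), (32, [191.0, 120.0]), (36, [206.0, 124.0]), (33, [181.0, 126.0]), (36, [196.0, 130.0]), (37, [342.0, 178.0]), (22, [334.0, 180.0]), (132, [437.0, 219.0]), (1257, [334.0, 263.0]), (2598, [607.0, 380.0])]
side [(1845, [557.0, 128.0]), (76, [380.0, 146.0]), (7, [311.0, 197.0]), (1068, [367.0, 236.0]), (167, [179.0, 240.0]), (122, [192.0, 237.0])]
caps z [0.05272918 0.05847467 0.07218321]
```

View pics/crop9.png

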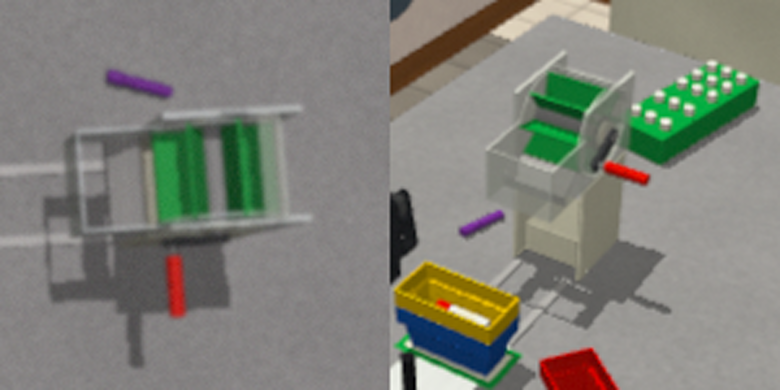

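No tube is left in the drum or duct, or on the bench, and the rack and tip box were not touched. Handing in.

```bash
python3 -c "
from h import *
f=snap('top'); print(rim(f,'yellow',.1096,(310,145,390,245))); rep(); print(robot.close_job())"
```

```text
(array([ 0.57448137, -0.06014384]), 0.13990764319896698, 0.06922226399183273, 3.4725890159606934)
t 78.0 tcp [0.5007 0.1982 0.3489] open 0.996 F [0.5 0.3 0.6] g 0.0
the job is handed in; nothing more can be done
None
```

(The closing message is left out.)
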